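# Set the cursor of the plaster workshop's measuring beam

### The arm

A 6-joint arm with a two-finger parallel gripper is mounted at the origin on the work surface. World frame = base frame: x ahead of the robot, y to its left, z up, the work surface at z = 0. Lengths are in m, angles in rad, forces in N, time in s.
With the tool pointing down it reaches from about 0.3 to 0.875 m from the base axis. Payload 6.4 kg.
Tool frame: the origin (TCP) lies between the finger pads; the fingertips stand 14 mm ahead of it and the grasp point (between the pads) lies 5 mm behind it (ctrl.tip_reach is the distance from the TCP to the fingertips, in m); z points along the fingers, y is the line along which they close (so a half turn about z gives the same grasp; the last joint's range is limited). The gripper opens to 88 mm and grips with 3 to 60 N. Pads are 18 mm wide; open, the fingers measure 123 mm over their backs; the gripper's body (75 mm by 187 mm) begins 45 mm behind the grasp point.
Start: joints at [-1.498, 0.181, 1.607, -0, 1.354, -0.206], TCP at [0.158, -0.553, 0.253] pointing down, gripper open.
Joint ranges: [-2.99, 2.99], [-0.89, 2.07], [0.3, 2.58], [-1.14, 4.28], [0, 2.63], [-3.12, 3.12]. Speed limits (rad/s): [2.57, 2.57, 3.01, 3.14, 3.14, 3.14].

### API

Orientations are given as a rotation vector (axis times angle).
In Python, from bench import ctrl gives the robot as it stands.
- The arm moves only by the tool move_arm, never from a script. Its argument "targets" is a list of rows, each a list of 7 numbers: the shift along the world's x, y, z in mm, then the turn, a rotation vector about the world's x, y, z in degrees, then the finger opening in mm, from 0 to 88.1. In form: [[tx, ty, tz, rx, ry, rz, fingers], ...]. A call has 1 to 5 rows; each row shifts and turns the commanded pose from where the row before left it; what a row does not reach is not made up. A row lasts 1/12 s, in which the tool goes at most 41.7 mm and 7.16 degrees, less where a joint would pass 70% of its speed; a pose out of reach is approached as far as the arm can. A call with a gripper value outside its range is refused whole. The fingers move at their own pace and stop on an object; "grip_force" is the grip in N (left out, the last holds). Time passes only in rows, so rows that do not move let the fingers close. It gives the time, the measured TCP pose, the force, the opening and the grip force at its end, in the units of the state.
- ctrl.get_obs(): the state, without advancing time (a new reading comes with each control period).
- ctrl.camera(name): name is "scene" or "top" or "wrist"; returns a dict with "image" (420x560x3 uint8, blue, green, red), "fx", "fy", "cx", "cy" (pixels), "xyz" and "orientation" of the camera in the world; the wrist camera has in their place "tool_from_camera" (4x4, takes a point from camera to tool coordinates, whose origin is the TCP and whose axes are the flange's). Camera axes: x right, y down, z forward; pixel columns grow to the right and rows downward; lengths in m; the calibration is good to about 2 mm. A picture is of the moment at which its call begins: read the wrist's pose just before it. There is no depth.
- ctrl.job_done(): hands the job in; it is judged then, once.
Trained networks look in a picture, given as the dict that the camera call returned (one of the last four; its "shot" number tells which), for a name from the list of things; names that differ only in an ending like _2 or _b are one class to them, and where a whole thing is asked for, a point or a joint stands for the part that bears it (a point fixed in the world has none). Each returns a list of dicts, best first, with "conf" (0 to 1); they miss things now and then, are a little off and sometimes report something else, mostly with a low value. They report only what shows in the picture. A call takes as long as a camera call.
- ctrl.recognise(thing, picture): "at" ([column, row] in pixels, amid what is visible of it).
The state is a dict: "clock": time; "qpos": joint angles; "qvel": joint speeds; "tau": joint torques, N m; "eef_pos": TCP position; "tool_rot": TCP orientation; "contact_force": force on the tool from outside, world axes, zero at the start; "torque": the same for the moment, N m; "width": opening from 0.0 (shut) to 1.0 (fully open); "grip_force": force on a finger pad.
Only numpy, scipy, OpenCV 4.12 (cv2) and the standard library are available. Lean on these libraries where they do the work, as an engineer would, in place of code of your own. Each camera call takes 0.05 s, during which the arm holds its last target. There are 200 camera calls.

### The job

Set the measuring beam for the next cast: with the fingertips push the grey cursor along the beam until its pin drops into the notch of the orange click stop (the blue stop may come first; push on through it), and only then press the green clamp button on the cursor fully down. Only push and press, never take the cursor between the fingers, and leave the plaster casts, bowl, jar and tools around it where they are.

Things in the scene. Friction and masses are not known exactly. Their poses are not given: they have to be found in the camera images.
- beam: the measuring beam: aluminium, 60 mm wide (its own x) and 420 mm long (its own y), fixed to the bench; origin under its centre at bench height, z up. Its upper face is 40 mm above the bench. The cursor is always to be pushed towards the beam's own +y. Scale ticks are along its -x edge (robot side).
- cursor (a joint): position of the grey cursor along the beam (m), 0 at the beam's -y end, growing towards the beam's +y, up to 0.28; the cursor's centre is at beam y = value - 0.14. It cannot leave the beam. Sliding friction about 1.3 N; climbing into or out of a stop takes about 4 to 9 N.
- cursor_mark (a point): point on the cursor under its red index pin, at the height of the beam's upper face, 14 mm to the beam's +x side of the cursor's centre; axes as the beam's. The cursor is a grey block 76 mm across the beam (beam x), 52 mm along it (beam y), its underside 9 mm and its top 49 mm above the beam's upper face (top 89 mm above the bench); thin side skirts reach 13 mm below the upper face.
- pointer_tip (a point): tip of the cursor's horizontal steel pointer, 8 mm thick, that juts from the cursor's +x side to 79 mm from the cursor's centre, 74 mm above the bench
- push_face (a point): centre of the cursor's flat end face that looks to the beam's -y, the face to push on: 76 mm wide, 40 mm high, 69 mm above the bench at its centre
- index_pin (a joint): height (m) of the spring-loaded index pin's ball over the beam's upper face: 0 on the plain beam, 0.006 on the crest of a stop, about 0.001 when dropped into a stop's notch. Once past a crest, the spring draws the cursor into the notch and centres it. The red pin end on top of the cursor rises and falls with it.
- orange_stop_notch (a point): centre of the orange click stop's notch, at the height of the beam's upper face; the cursor is in this stop when cursor_mark is at this point. The stop is a low orange ramp on the beam, 43 mm long and 6 mm high, with a V notch in its middle (crests 7 to 10 mm either side of the centre), and an orange flag 24 mm wide, up to 60 mm above the bench, 50 mm to the beam's +x side.
- blue_stop_notch (a point): the same point of the blue click stop, which is just like the orange one. Either stop may be the nearer; if the blue one is nearer, the cursor clicks into it and must be pushed on, out of it.
- clamp_top (a point): centre of the top of the green clamp button on the cursor: 30 mm across, its top 12 mm above the cursor's top (101 mm above the bench) when up; 14 mm to the beam's -x side of the cursor's centre; moves with the cursor
- clamp (a joint): travel of the clamp button (m): 0 up, 0.008 fully down. Moving it takes about 4 N, and it stays where it is left.
- plaster_hand_mid (a point): a white plaster hand, fingers up, on a 75 mm plaster cube, about 205 mm tall; point 100 mm up; loose, to be left alone
- plaster_bust_mid (a point): a small white turned plaster bust, 60 mm across, 94 mm tall; point half-way up; loose, to be left alone
- plaster_bowl_mid (a point): a terracotta bowl, 110 mm across, 50 mm tall; point half-way up; loose, to be left alone
- spatula_mid (a point): a modelling spatula lying flat, 190 mm long; point near its middle, 8 mm up; loose, to be left alone
- brush_mid (a point): a brush lying flat, 170 mm long; point near its middle, 8 mm up; loose, to be left alone
- ring_mould_mid (a point): a white plaster ring, 90 mm across, 35 mm tall; point on its axis half-way up; loose, to be left alone
- jar_mid (a point): an amber jar with white cap, 60 mm across, 90 mm tall; point half-way up; loose, to be left alone

How it is judged:
On the way, in this order (a step that is already met when the one before it is completed fails the run):
1. the cursor rests in the orange stop, pin dropped in, with the clamp button still up (horizontal distance between cursor_mark and orange_stop_notch below 0.003 m and value of joint each of index_pin, clamp below 0.003 m and velocity of joint cursor between -0.01 and 0.01 m/s), for 0.2 s.
2. the clamp button is pressed fully down with the cursor in the orange stop (horizontal distance between cursor_mark and orange_stop_notch below 0.003 m and value of joint clamp above 0.0065 m), for 0.1 s.
At the end, for the whole second after the job is handed in: the cursor is at rest in the orange stop (its mark within 3 mm of the notch's centre, index pin less than 3 mm above the beam), the clamp button is at least 6.5 mm down, and every loose thing is within 20 mm of where it stood (all of step 2 and value of joint index_pin below 0.003 m and velocity of joint cursor between -0.01 and 0.01 m/s and distance of each of plaster_hand_mid, plaster_bust_mid, plaster_bowl_mid, spatula_mid, brush_mid, ring_mould_mid, jar_mid from where it was at the start of the episode below 0.02 m); the robot touches nothing.
It fails at once if the clamp button is pressed more than half down while the cursor is not in the orange stop (value of joint clamp above 0.004 m and horizontal distance between cursor_mark and orange_stop_notch above 0.006 m).
It fails at once if the cursor or its button is taken between the fingers (the grasp point lies within it) (x of the grasp point in the frame of cursor_mark between -0.052 and 0.024 m and y of the grasp point in the frame of cursor_mark between -0.024 and 0.024 m and z of the grasp point in the frame of cursor_mark below 0.058 m).
It fails at once if a loose thing is moved more than 20 mm or lifted (distance of any of plaster_hand_mid, plaster_bust_mid, plaster_bowl_mid, spatula_mid, brush_mid, ring_mould_mid, jar_mid from where it was at the start of the episode above 0.02 m).
It also fails if it takes over 64 s, if anything falls off the work surface, if the arm or the gripper's body presses on something with over 40 N, if the wrist force passes 120 N, or if a joint passes its speed limit or range.

## Working session

There is one attempt and no reset: what is moved stays moved. The work goes in short steps, Python scripts to look and compute and a tool call to move; the robot and the scene stay as the last step left them, time stands still between calls to the robot, and variables do not carry over. Pictures are saved under pics/ and viewed, at most 10 in all, crops included, and the job is handed in when it is done.

Besides the shell and the picture viewer there is one more tool, called after "Call:" by a JSON object that holds its "api" and its "payload", one argument or row to a line. move_arm: Moves the arm, as the interface text tells. Its arguments: {"type":"object","properties":{"targets":{"type":"array"},"grip_force":{"type":"number"}},"required":["targets"]}

```bash
mkdir -p pics; cat > h.py <<'E'
import numpy as np, cv2
from bench import ctrl
from scipy.spatial.transform import Rotation as R
def cam(name):
    o=ctrl.get_obs(); c=ctrl.camera(name)
    if name=="wrist":
        T=np.eye(4);T[:3,:3]=R.from_rotvec(o["tool_rot"]).as_matrix();T[:3,3]=o["eef_pos"]
        T=T@np.array(c["tool_from_camera"]); c["R"]=T[:3,:3];c["p"]=T[:3,3]
    else:
        q=np.array(c["orientation"],float); 
        c["R"]=q if q.shape==(3,3) else R.from_rotvec(q).as_matrix(); c["p"]=np.array(c["xyz"])
    return c
def ray(c,uv,z):
    d=c["R"]@np.array([(uv[0]-c["cx"])/c["fx"],(uv[1]-c["cy"])/c["fy"],1.])
    return c["p"]+d*(z-c["p"][2])/d[2]
def proj(c,P):
    q=c["R"].T@(np.array(P)-c["p"]); return [c["fx"]*q[0]/q[2]+c["cx"],c["fy"]*q[1]/q[2]+c["cy"]]
E
python3 - <<'E'
from h import *
names=dict(beam=.04,cursor=.07,cursor_mark=.089,pointer_tip=.074,push_face=.069,clamp_top=.101,orange_stop_notch=.05,blue_stop_notch=.05,plaster_hand_mid=.1,plaster_bust_mid=.047,plaster_bowl_mid=.025,spatula_mid=.008,brush_mid=.008,ring_mould_mid=.018,jar_mid=.045)
for n in ("top","scene"):
    c=cam(n); cv2.imwrite(f"pics/{n}0.png",c["image"]); print(n,np.round(c["p"],3),c["orientation"],c["fx"])
    for k,z in names.items():
        for r in ctrl.recognise(k,c)[:2]:
            print(k,round(r["conf"],2),np.round(r["at"]),np.round(ray(c,r["at"],z),3)[:2])
E
```

```text
top [0.458 0.019 0.99 ] [-2.15574763  2.19657973 -0.09812736] 426.45250274105734
beam 0.76 [284. 221.] [0.517 0.007]
beam 0.29 [232. 194.] [0.579 0.12 ]
cursor 0.84 [311. 222.] [ 0.512 -0.053]
cursor_mark 0.74 [309. 226.] [ 0.503 -0.047]
pointer_tip 0.57 [311. 225.] [ 0.505 -0.052]
push_face 0.58 [314. 225.] [ 0.505 -0.059]
clamp_top 0.7 [307. 229.] [ 0.495 -0.041]
clamp_top 0.45 [279. 210.] [0.537 0.017]
orange_stop_notch 0.72 [276. 210.] [0.541 0.024]
orange_stop_notch 0.66 [415. 225.] [ 0.501 -0.283]
blue_stop_notch 0.83 [233. 198.] [0.569 0.119]
plaster_hand_mid 0.77 [148. 148.] [0.674 0.293]
plaster_bust_mid 0.86 [350. 160.] [ 0.651 -0.144]
plaster_bust_mid 0.49 [310. 226.] [ 0.504 -0.051]
plaster_bowl_mid 0.89 [288. 139.] [ 0.708 -0.007]
spatula_mid 0.84 [204. 262.] [0.429 0.19 ]
spatula_mid 0.52 [311. 231.] [ 0.496 -0.056]
brush_mid 0.76 [318. 286.] [ 0.369 -0.068]
ring_mould_mid 0.65 [226. 134.] [0.722 0.136]
jar_mid 0.67 [414. 224.] [ 0.504 -0.282]
scene [1.466 0.245 0.669] [-1.44195073 -1.82465902  0.99526072] 463.3504274271385
beam 0.83 [281. 224.] [0.549 0.019]
cursor 0.67 [258. 206.] [ 0.53  -0.045]
cursor_mark 0.94 [257. 199.] [ 0.529 -0.047]
pointer_tip 0.8 [258. 206.] [ 0.535 -0.042]
pointer_tip 0.28 [257. 192.] [ 0.471 -0.065]
orange_stop_notch 0.81 [283. 229.] [0.582 0.032]
blue_stop_notch 0.67 [319. 239.] [0.603 0.123]
plaster_hand_mid 0.62 [400. 257.] [0.695 0.301]
plaster_bust_mid 0.65 [203. 238.] [ 0.658 -0.139]
plaster_bowl_mid 0.79 [251. 259.] [ 0.681 -0.019]
spatula_mid 0.66 [354. 220.] [0.437 0.186]
brush_mid 0.58 [276. 191.] [ 0.341 -0.047]
ring_mould_mid 0.61 [310. 282.] [0.72  0.123]
jar_mid 0.96 [180. 198.] [ 0.498 -0.272]
jar_mid 0.52 [310. 280.] [0.745 0.128]
```

View pics/top0.png

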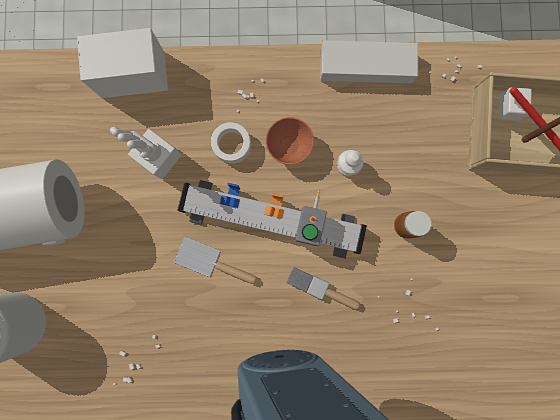

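View pics/scene0.png

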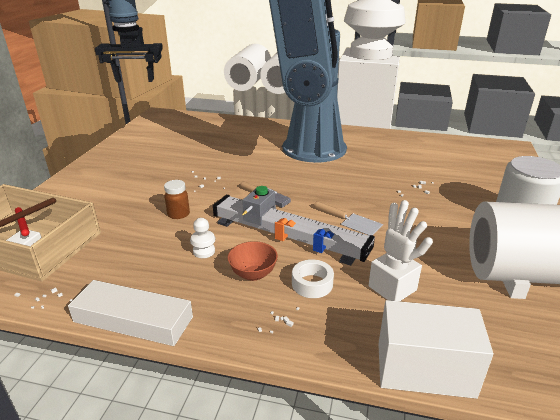

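The top view shows the beam from (182,199) to (363,238). The cursor is at the right (-y) end with its green button at (310,232). The orange stop at (275,210) comes first and the blue one at (231,197) lies beyond it.

```bash
python3 - <<'E'
from h import *
c=cam("top")
a=ray(c,(183,199),.04);b=ray(c,(362.5,238),.04)
d=(a-b)[:2];print("ends",a,b,np.linalg.norm(d),"yaw",np.degrees(np.arctan2(-d[0],d[1])))
hsv=cv2.cvtColor(c["image"],cv2.COLOR_BGR2HSV)
for n,lo,hi,z in(("green",(45,120,60),(80,255,255),.101),("blue",(105,150,60),(125,255,255),.05),("orange",(8,200,200),(18,255,255),.05)):
    m=cv2.inRange(hsv,lo,hi);_,_,s,ce=cv2.connectedComponentsWithStats(m)
    for i in range(1,len(s)):
        if s[i,4]>25: print(n,s[i],ce[i],ray(c,ce[i],z))
o=ctrl.get_obs();print(o["eef_pos"],R.from_rotvec(o["tool_rot"]).as_matrix().round(3),o["width"])
E
```

```text
ends [0.57073458 0.23120845 0.04      ] [ 0.4759362 -0.1681122  0.04     ] 0.41041895212645957 yaw -13.3547483362381
green [303 225  15  14 162] [309.9382716  231.54938272] [ 0.49026132 -0.047056    0.101     ]
blue [228 183  12  13 103] [233.49514563 189.02912621] [0.58975831 0.11673804 0.05      ]
blue [220 196  20  12 153] [229.63398693 201.17647059] [0.56275178 0.12555399 0.05      ]
[ 0.15825333 -0.55281105  0.2527073 ] [[ 0.961  0.275  0.   ]
 [ 0.275 -0.961  0.   ]
 [ 0.    -0.    -1.   ]] 1.0008212099989633
```

Call:
{"api": "move_arm", "payload": {
  "targets": [
    [25, 32, 0, 0, 0, 0, 0],
    [25, 32, 0, 0, 0, 0, 0],
    [25, 32, 0, 0, 0, 0, 0],
    [25, 32, 0, 0, 0, 0, 0],
    [25, 32, 0, 0, 0, 0, 0]
  ]
}}

```text
clock: 2.07
eef_pos: [0.2839, -0.3913, 0.2527]
tool_rot: [3.111, 0.435, 0.0]
contact_force: [0.8, 0.8, 0.2]
width: 0.644
grip_force: 0.0
```

Call:
{"api": "move_arm", "payload": {
  "targets": [
    [20, 28, 0, 0, 0, 6, 0],
    [20, 28, 0, 0, 0, 6, 0],
    [20, 28, 0, 0, 0, 6, 0],
    [20, 28, 0, 0, 0, 6, 0],
    [20, 28, 0, 0, 0, 6, 0]
  ]
}}

```text
clock: 2.48
eef_pos: [0.384, -0.2513, 0.253]
tool_rot: [2.888, 1.234, 0.0]
contact_force: [0.6, -0.1, 0.1]
width: 0.273
grip_force: 0.0
```

Call:
{"api": "move_arm", "payload": {
  "targets": [
    [20, 28, 0, 0, 0, 6, 0],
    [20, 28, 0, 0, 0, 6, 0],
    [20, 28, 0, 0, 0, 6, 0],
    [20, 28, 0, 0, 0, 6, 0],
    [20, 28, 0, 0, 0, 6.7, 0]
  ]
}}

```text
clock: 2.9
eef_pos: [0.4841, -0.1112, 0.253]
tool_rot: [2.459, 1.955, 0.0]
contact_force: [-0.5, 0.0, 0.3]
width: 0.005
grip_force: 0.0
```

```bash
python3 - <<'E'
from h import *
ctrl.camera("top");c=cam("wrist"); cv2.imwrite("pics/w1.png",c["image"]); o=ctrl.get_obs()
print(o["eef_pos"],R.from_rotvec(o["tool_rot"]).as_matrix().round(3),c["p"],c["R"].round(2),c["fx"])
B=np.array([.523,.0315,0]);ax=np.array([.973,-.231,0]);ay=np.array([.231,.973,0])
for k,z in dict(cursor_mark=.1,clamp_top=.101,orange_stop_notch=.04,blue_stop_notch=.04,beam=.04).items():
    for r in ctrl.recognise(k,c)[:2]:
        p=ray(c,r["at"],z); print(k,round(r["conf"],2),np.round(r["at"]),p.round(4),"beam",((p-B)@ax).round(4),((p-B)@ay).round(4))
E
```

```text
[ 0.48503463 -0.10919955  0.25287995] [[ 0.222  0.975  0.001]
 [ 0.975 -0.222  0.001]
 [ 0.001  0.001 -1.   ]] [ 0.50261647 -0.03121239  0.38478623] [[ 0.98 -0.21 -0.06]
 [-0.22 -0.93 -0.29]
 [ 0.    0.3  -0.95]] 353.6690422783475
cursor_mark 0.96 [286. 121.] [ 0.5056 -0.0499  0.1   ] beam 0.0019 -0.0832
clamp_top 0.6 [266. 121.] [ 0.4906 -0.0465  0.101 ] beam -0.0135 -0.0834
orange_stop_notch 0.64 [313.  22.] [0.5472 0.0239 0.04  ] beam 0.0253 -0.0018
orange_stop_notch 0.25 [281. 126.] [ 0.5011 -0.0568  0.04  ] beam -0.0009 -0.0909
beam 0.77 [285. 127.] [ 0.5044 -0.0589  0.04  ] beam 0.0027 -0.0923
```

View pics/w1.png

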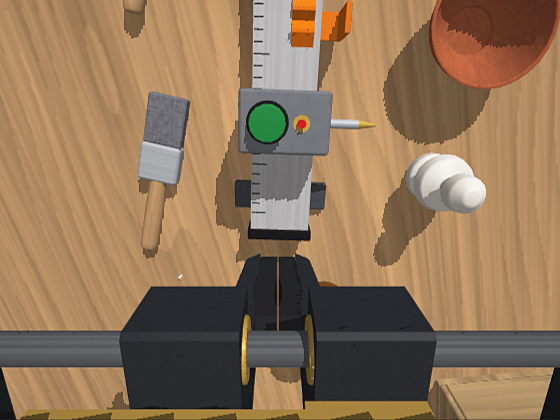

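The wrist view shows the button at (267,122), the red pin at (302,124), the near edge of the orange ramp at about row 47 and the notch near row 20. I'll refine these, then descend behind the push face.

```bash
python3 - <<'E'
from h import *
c=cam("wrist"); 
B=np.array([.523,.0315,0]);ax=np.array([.973,-.231,0]);ay=np.array([.231,.973,0])
def s(n,uv,z):
    p=ray(c,uv,z); print(n,np.round(uv,1),p.round(4),"beam",((p-B)@ax).round(4),((p-B)@ay).round(4))
hsv=cv2.cvtColor(c["image"],cv2.COLOR_BGR2HSV)
m=cv2.inRange(hsv,(45,120,40),(80,255,255));mo=cv2.moments(m,True);s("green",(mo["m10"]/mo["m00"],mo["m01"]/mo["m00"]),.101)
s("ramp edge",(303,47),.04); s("red",(302,124),.095)
s("face L",(238,151),.089);s("face R",(328,155),.089)
s("capL",(249,235),.04);s("capR",(310,238),.04)
s("edgeL hi",(257,20),.04);s("edgeL lo",(252,220),.04)
s("edgeR hi",(323,50),.04);s("edgeR lo",(311,220),.04)
cv2.imwrite("pics/w1c.png",cv2.resize(c["image"][0:250,220:360],None,fx=4,fy=2.4,interpolation=cv2.INTER_CUBIC))
E
```

```text
green [268.1 112.4] [ 0.4908 -0.0477  0.101 ] beam -0.0131 -0.0845
ramp edge [303  47] [ 0.5325 -0.0024  0.04  ] beam 0.0171 -0.0307
red [302 124] [ 0.5147 -0.0629  0.095 ] beam 0.0137 -0.0938
face L [238 151] [ 0.4585 -0.0724  0.089 ] beam -0.0388 -0.116
face R [328 155] [ 0.5307 -0.0932  0.089 ] beam 0.0363 -0.1195
capL [249 235] [ 0.4393 -0.1652  0.04  ] beam -0.036 -0.2108
capR [310 238] [ 0.5006 -0.1835  0.04  ] beam 0.0278 -0.2143
edgeL hi [257  20] [0.4981 0.0282 0.04  ] beam -0.0235 -0.009
edgeL lo [252 220] [ 0.4466 -0.1499  0.04  ] beam -0.0325 -0.1942
edgeR hi [323  50] [ 0.5494 -0.009   0.04  ] beam 0.035 -0.0333
edgeR lo [311 220] [ 0.5057 -0.1641  0.04  ] beam 0.0284 -0.1943
```

View pics/w1c.png

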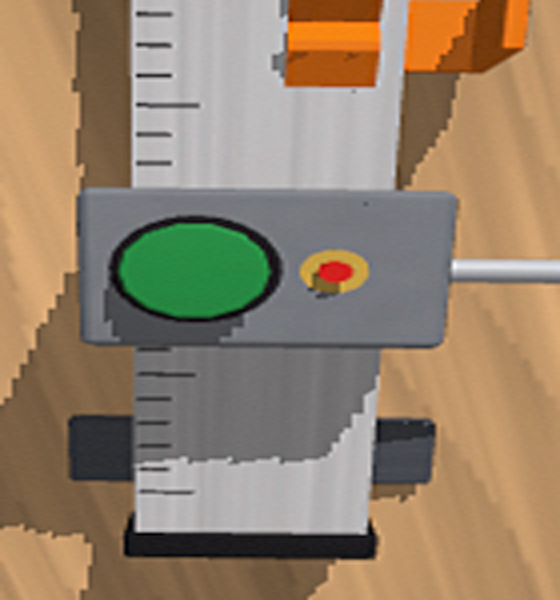

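```bash
python3 - <<'E'
from h import *
c=cam("wrist"); 
f=lambda u,v:(220+u/4,v/2.4)
P=[ray(c,f(*q),.04) for q in((132,5),(136,530),(402,100),(370,530))]
for a,b in((0,1),(2,3)):
    d=P[a]-P[b];print("yaw",np.degrees(np.arctan2(-d[0],d[1])))
d=(P[0]-P[1])/np.linalg.norm(P[0]-P[1])+(P[2]-P[3])/np.linalg.norm(P[2]-P[3]);ay=d/np.linalg.norm(d);ax=np.array([ay[1],-ay[0],0])
B=np.array([.523,.0315,0])
def s(n,uv,z):
    p=ray(c,f(*uv),z); print(n,p.round(4),"beam",((p-B)@ax).round(4),((p-B)@ay).round(4))
for i in range(4): print(((P[i]-B)@ax).round(4),((P[i]-B)@ay).round(4))
s("ramp",(333,86),.04);s("red",(335,271),.093);s("green",(193,269),.101)
s("faceL",(85,345),.089);s("faceR",(440,347),.089);s("farL",(85,189),.089);s("farR",(455,195),.089)
o=ctrl.get_obs();print(o["eef_pos"],R.from_rotvec(o["tool_rot"]).as_matrix().round(3)[0])
E
```

```text
yaw -14.449169801410758
yaw -14.259689888991147
-0.0266 0.0043
-0.0269 -0.1957
0.0332 -0.026
0.0334 -0.1949
ramp [0.5348 0.0063 0.04  ] beam 0.0177 -0.0215
red [ 0.518  -0.0551  0.093 ] beam 0.0167 -0.0852
green [ 0.491  -0.0476  0.101 ] beam -0.0114 -0.0846
faceL [ 0.4627 -0.0674  0.089 ] beam -0.0339 -0.1107
faceR [ 0.534  -0.0852  0.089 ] beam 0.0396 -0.1104
farL [ 0.4761 -0.0185  0.089 ] beam -0.033 -0.0601
farR [ 0.5463 -0.0374  0.089 ] beam 0.0397 -0.0609
[ 0.48276381 -0.1139483   0.25275069] [ 0.233  0.972 -0.   ]
```

Call:
{"api": "move_arm", "payload": {
  "targets": [
    [7, 4, -35, 0, 0, -0.9, 0],
    [0, 0, -38, 0, 0, 0, 0],
    [0, 0, -38, 0, 0, 0, 0],
    [0, 0, -38, 0, 0, 0, 0],
    [0, 0, -34, 0, 0, 0, 0]
  ]
}}

```text
clock: 3.77
eef_pos: [0.4894, -0.1096, 0.0679]
tool_rot: [-2.481, -1.926, 0.0]
contact_force: [0.6, -0.4, -0.5]
width: 0.008
grip_force: 0.0
```

Call:
{"api": "move_arm", "payload": {
  "targets": [
    [2.5, 9.7, 0, 0, 0, 0, 0],
    [2.5, 9.7, 0, 0, 0, 0, 0],
    [1.2, 4.8, 0, 0, 0, 0, 0],
    [1.2, 4.8, 0, 0, 0, 0, 0],
    [1.2, 4.8, 0, 0, 0, 0, 0]
  ]
}}

```text
clock: 4.18
eef_pos: [0.5003, -0.0752, 0.072]
tool_rot: [2.476, 1.928, 0.002]
contact_force: [-3.2, -2.8, 1.0]
width: 0.005
grip_force: 2.0
```

Call:
{"api": "move_arm", "payload": {
  "targets": [
    [2, 7.7, 0, 0, 0, 0, 0],
    [2, 7.7, 0, 0, 0, 0, 0],
    [2, 7.7, 0, 0, 0, 0, 0],
    [2, 7.7, 0, 0, 0, 0, 0],
    [1, 3.9, 0, 0, 0, 0, 0]
  ]
}}

```text
clock: 4.6
eef_pos: [0.5094, -0.04, 0.0718]
tool_rot: [2.476, 1.928, 0.003]
contact_force: [-1.9, -3.0, 2.9]
width: 0.009
grip_force: 1.7
```

```bash
cat > look.py <<'E'
from h import *
import sys
c=cam("wrist");ay=np.array([.248,.969,0]);ax=np.array([.969,-.248,0]);B=np.array([.523,.0315,0])
hsv=cv2.cvtColor(c["image"],cv2.COLOR_BGR2HSV)
m=cv2.inRange(hsv,(45,120,40),(80,255,255));mo=cv2.moments(m,True);g=ray(c,(mo["m10"]/mo["m00"],mo["m01"]/mo["m00"]),.101)
o=ctrl.get_obs();t=np.array(o["eef_pos"])
print("green",g.round(4),((g-B)@ax).round(4),((g-B)@ay).round(4),"tcp",t.round(4),((t-B)@ax).round(4),((t-B)@ay).round(4),"F",np.round(o["contact_force"],1))
cv2.imwrite(sys.argv[1],c["image"])
E
python3 look.py pics/w2.png
```

```text
green [0.504  0.0014 0.101 ] -0.0109 -0.0339 tcp [ 0.5095 -0.0394  0.0716] 0.0045 -0.0721 F [0.2 0.1 0. ]
```

View pics/w2.png

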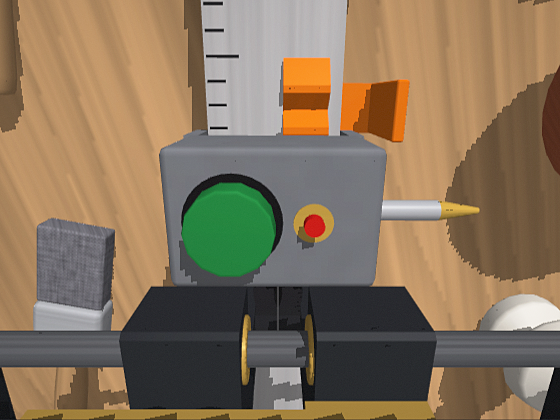

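The cursor is about 34 mm before the notch and not yet on the ramp (its pin is at (314,226)). I'll creep forward from here.

Call:
{"api": "move_arm", "payload": {
  "targets": [
    [1, 3.9, 0, 0, 0, 0, 0],
    [1, 3.9, 0, 0, 0, 0, 0],
    [1, 3.9, 0, 0, 0, 0, 0],
    [0.5, 1.9, 0, 0, 0, 0, 0],
    [0.5, 1.9, 0, 0, 0, 0, 0]
  ]
}}

```text
clock: 5.07
eef_pos: [0.5124, -0.0251, 0.0701]
tool_rot: [2.478, 1.929, 0.0]
contact_force: [-0.0, -5.9, 3.3]
width: 0.008
grip_force: 3.0
```

Call:
{"api": "move_arm", "payload": {
  "targets": [
    [0.5, 1.9, 0, 0, 0, 0, 0],
    [0.5, 1.9, 0, 0, 0, 0, 0]
  ]
}}

```text
clock: 5.23
eef_pos: [0.5133, -0.0217, 0.0701]
tool_rot: [2.478, 1.928, -0.001]
contact_force: [-0.9, -7.1, 3.9]
width: 0.004
grip_force: 3.4
```

```bash
python3 look.py pics/w3.png
```

```text
green [0.5087 0.0195 0.101 ] -0.0109 -0.0152 tcp [ 0.5133 -0.0214  0.0701] 0.0038 -0.0537 F [-0.7 -5.7  4.7]
```

Call:
{"api": "move_arm", "payload": {
  "targets": [
    [0.3, 1.2, 0, 0, 0, 0, 0],
    [0.3, 1.2, 0, 0, 0, 0, 0],
    [0.3, 1.2, 0, 0, 0, 0, 0]
  ]
}}

```text
clock: 5.53
eef_pos: [0.5142, -0.0182, 0.0701]
tool_rot: [2.478, 1.928, -0.001]
contact_force: [-1.2, -6.6, 4.0]
width: 0.004
grip_force: 3.4
```

Call:
{"api": "move_arm", "payload": {
  "targets": [
    [0.3, 1.2, 0, 0, 0, 0, 0],
    [0.2, 1, 0, 0, 0, 0, 0]
  ]
}}

```text
clock: 5.7
eef_pos: [0.5148, -0.0159, 0.0701]
tool_rot: [2.479, 1.928, 0.0]
contact_force: [-0.4, -5.1, 3.7]
width: 0.003
grip_force: 2.6
```

```bash
python3 look.py pics/w4.png
```

```text
green [0.5102 0.0252 0.101 ] -0.0108 -0.0093 tcp [ 0.5148 -0.0156  0.07  ] 0.0037 -0.0477 F [ 0.3 -5.4  2.9]
```

Near the crest; small steps now.

Call:
{"api": "move_arm", "payload": {
  "targets": [
    [0.2, 1, 0, 0, 0, 0, 0],
    [0.2, 1, 0, 0, 0, 0, 0]
  ]
}}

```text
clock: 5.92
eef_pos: [0.5149, -0.0133, 0.0698]
tool_rot: [2.479, 1.929, 0.001]
contact_force: [1.4, -3.0, 1.2]
width: 0.005
grip_force: 1.5
```

```bash
python3 look.py pics/w5.png
```

```text
green [0.5108 0.0277 0.101 ] -0.0109 -0.0067 tcp [ 0.5148 -0.013   0.0696] 0.003 -0.0452 F [ 0.6 -1.5  0.4]
```

Call:
{"api": "move_arm", "payload": {
  "targets": [
    [0.2, 1, 0, 0, 0, 0, 0],
    [0, 0, 0, 0, 0, 0, 0]
  ]
}}

```text
clock: 6.13
eef_pos: [0.5145, -0.0116, 0.0693]
tool_rot: [-2.478, -1.929, 0.0]
contact_force: [0.7, -2.2, -0.3]
width: 0.006
grip_force: 0.6
```

```bash
python3 look.py pics/w6.png
```

```text
green [0.5111 0.0292 0.101 ] -0.0109 -0.0052 tcp [ 0.5144 -0.0116  0.0693] 0.0023 -0.044 F [ 0.9 -0.7  0.2]
```

Call:
{"api": "move_arm", "payload": {
  "targets": [
    [0.2, 1, 0, 0, 0, 0, 0],
    [0, 0, 0, 0, 0, 0, 0]
  ]
}}

```text
clock: 6.35
eef_pos: [0.5145, -0.0106, 0.0693]
tool_rot: [-2.478, -1.929, 0.001]
contact_force: [-0.3, 0.5, -0.1]
width: 0.008
grip_force: 0.0
```

```bash
python3 look.py pics/w7.png
```

```text
green [0.5114 0.0303 0.101 ] -0.0109 -0.0041 tcp [ 0.5145 -0.0107  0.0694] 0.0023 -0.043 F [ 0.4 -0.1  0.1]
```

Call:
{"api": "move_arm", "payload": {
  "targets": [
    [0.2, 1, 0, 0, 0, 0, 0],
    [0, 0, 0, 0, 0, 0, 0],
    [0, 0, 0, 0, 0, 0, 0]
  ]
}}

```text
clock: 6.65
eef_pos: [0.5151, -0.01, 0.0696]
tool_rot: [-2.479, -1.929, 0.0]
contact_force: [-1.0, 0.0, 0.8]
width: 0.004
grip_force: 0.0
```

```bash
python3 look.py pics/w8.png; python3 -c "
import cv2,numpy as np
a=[cv2.imread(f'pics/w{i}.png')[60:300,150:420] for i in (2,4,5,8)]
cv2.imwrite('pics/cmp.png',cv2.resize(np.vstack([np.hstack(a[:2]),np.hstack(a[2:])]),None,fx=1.25,fy=1.25))"
```

```text
green [0.5129 0.0361 0.101 ] -0.0109 0.0019 tcp [ 0.5152 -0.0101  0.0696] 0.0027 -0.0422 F [-0.4  0.4  0.2]
```

View pics/cmp.png

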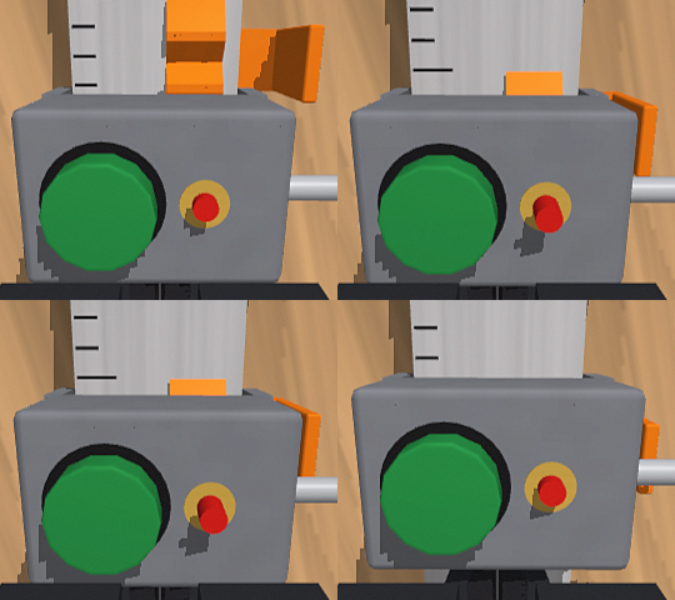

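The cursor snapped about 6 mm ahead off the fingers and the red pin is short again, so it's in the orange stop. Now back off and rise.

Call:
{"api": "move_arm", "payload": {
  "targets": [
    [-3.7, -14.5, 0, 0, 0, 0, 0],
    [0, 0, 25, 0, 0, 0, 0],
    [0, 0, 40, 0, 0, 0, 0],
    [0, 0, 15, 0, 0, 0, 0],
    [0, 0, 0, 0, 0, 0, 0]
  ]
}}

```text
clock: 7.12
eef_pos: [0.5144, -0.0255, 0.1542]
tool_rot: [2.474, 1.925, 0.008]
contact_force: [0.7, -0.2, -0.0]
width: 0.006
grip_force: 0.0
```

```bash
python3 look.py pics/w9.png
```

```text
green [0.5123 0.0349 0.101 ] -0.0112 0.0006 tcp [ 0.513  -0.0252  0.1518] 0.0044 -0.0574 F [-0.3 -0.6 -1. ]
```

View pics/w9.png

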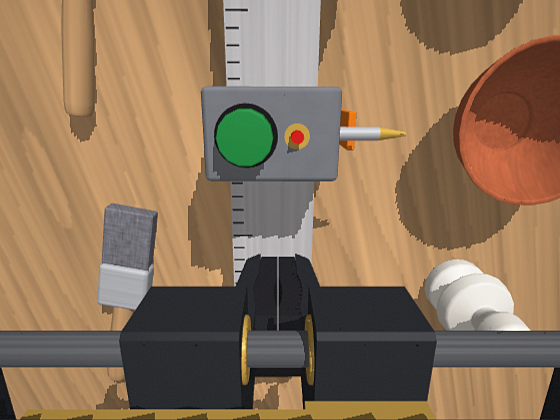

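The pointer sits over the orange flag at (348,133) and the pin is low at (297,137). Next, move over the button.

Call:
{"api": "move_arm", "payload": {
  "targets": [
    [0, 30, 0, 0, 0, 0, 0],
    [-0.5, 30, 0, 0, 0, 0, 0],
    [0, 0, -15, 0, 0, 0, 0],
    [0, 0, -10, 0, 0, 0, 0],
    [0, 0, 0, 0, 0, 0, 0]
  ]
}}

```text
clock: 7.58
eef_pos: [0.5084, 0.0358, 0.1212]
tool_rot: [-2.475, -1.928, 0.007]
contact_force: [-1.8, 0.5, 0.4]
width: 0.005
grip_force: 0.0
```

```bash
python3 look.py pics/w10.png
```

```text
green [0.515  0.0446 0.101 ] -0.011 0.0107 tcp [0.5092 0.0353 0.1223] -0.0143 0.0002 F [0.1 0.4 0.4]
```

Call:
{"api": "move_arm", "payload": {
  "targets": [
    [2, 0, -3, 0, 0, 0, 0],
    [0, 0, -4, 0, 0, 0, 0],
    [0, 0, -3, 0, 0, 0, 0],
    [0, 0, -3, 0, 0, 0, 0],
    [0, 0, -2, 0, 0, 0, 0]
  ]
}}

```text
clock: 8.05
eef_pos: [0.5136, 0.0347, 0.11]
tool_rot: [2.479, 1.928, 0.001]
contact_force: [-0.6, -1.8, 3.2]
width: 0.006
grip_force: 2.0
```

Call:
{"api": "move_arm", "payload": {
  "targets": [
    [0, 0, -2, 0, 0, 0, 0],
    [0, 0, -1, 0, 0, 0, 0],
    [0, 0, -1, 0, 0, 0, 0],
    [0, 0, 0, 0, 0, 0, 0]
  ]
}}

```text
clock: 8.38
eef_pos: [0.5136, 0.0349, 0.1073]
tool_rot: [2.478, 1.929, 0.0]
contact_force: [-4.5, -2.9, 14.7]
width: 0.006
grip_force: 7.4
```

Call:
{"api": "move_arm", "payload": {
  "targets": [
    [0, 0, -1, 0, 0, 0, 0],
    [0, 0, 0, 0, 0, 0, 0],
    [0, 0, 0, 0, 0, 0, 0]
  ]
}}

```text
clock: 8.63
eef_pos: [0.5137, 0.0349, 0.1072]
tool_rot: [2.478, 1.929, 0.0]
contact_force: [-8.2, -2.0, 22.2]
width: 0.003
grip_force: 11.4
```

Call:
{"api": "move_arm", "payload": {
  "targets": [
    [0, 0, 15, 0, 0, 0, 0],
    [0, 0, 35, 0, 0, 0, 0],
    [-4, -30, 20, 0, 0, 0, 0],
    [-4, -30, 0, 0, 0, 0, 0],
    [0, 0, 0, 0, 0, 0, 0]
  ]
}}

```text
clock: 9.05
eef_pos: [0.5058, -0.0282, 0.1763]
tool_rot: [2.478, 1.924, 0.002]
contact_force: [-0.9, -0.9, -0.3]
width: 0.006
grip_force: 0.0
```

```bash
python3 look.py pics/w11.png
```

```text
green [0.5126 0.0354 0.101 ] -0.0111 0.0012 tcp [ 0.5051 -0.0263  0.1752] -0.003 -0.0605 F [ 0.3  0.5 -0.7]
```

View pics/w11.png

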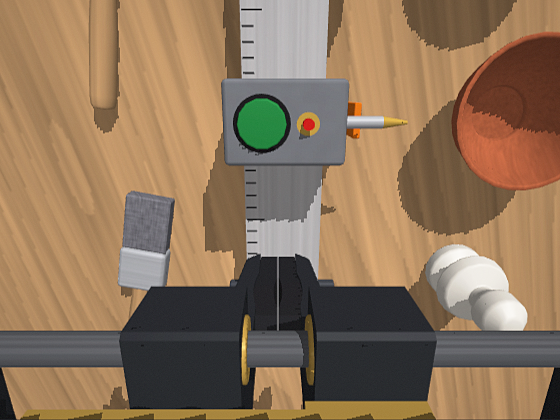

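The button at (262,123) is flush in its ring, the pin at (308,124) is low, and the pointer is still over the orange flag. Handing in.

```bash
python3 -c "
from bench import ctrl
print(ctrl.job_done())"
```

```text
the job is handed in; nothing more can be done
None
```

I pushed the cursor into the orange stop, pressed the clamp button fully down without touching anything else, and handed the job in; no verdict came back.

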